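Show the marked tone hole to the inspection camera

TASK

First turn the red turntable by its brass knob until the orange dot on the clarinet joint faces the inspection mirror, and let go of the knob. Then take the blue ball on the mirror's stalk and swing and tilt the mirror until the reflected red sight line of the upward-looking camera falls on the orange dot, and finish still holding the ball there, since the mirror springs back if released. Leave the vial, the bell key, the burnisher and the clamp where they are.

Things in the scene. Friction and masses are not known exactly. Their poses are not given: they have to be found in the camera images.
- platter: Dark red lacquered turntable disc, 200 mm across, 10 mm thick, top 32 mm above the bench; turns about its vertical centre axis, stays where left. Origin at the centre of its underside. +x is the level way the orange dot looks (the dot faces the mirror when +x points at the mirror's centre); the knob stands on the -x side. +z is up.
- turntable: Fixed black foot of the turntable. Its yaw is that of the disc at the middle of its travel; stops lie 2.6 rad either way; turning needs under 1 N at the knob. On the disc a black clarinet joint with nickel rings, 30 mm thick, 224 mm long, lies fixed along the disc's y, its axis at x = +30 mm, its keys' top about 77 mm above the bench.
- knob (a point): Upright brass post on the turntable, 15 mm thick, top 82 mm above the bench, 80 mm from the turntable's axis. The point is on the post's axis 62 mm above the bench, at the height to pinch it.
- dot (a point): Centre of the round orange dot, 16 mm across, on the side of the clarinet joint, looking outwards along the turntable's +x and 40 degrees upwards; about 68 mm above the bench, 42 mm from the turntable's axis.
- stand: Fixed round steel foot, 96 mm across, with a small black camera in its middle that looks straight up. A light aluminium fork swings on it about the vertical axis and carries the mirror; its arms stand 36 mm to either side and end 127 mm above the bench. Origin at the centre of the underside; +x is the forward direction when the fork is in mid-travel.
- yoke (a joint): Swing of the mirror's fork about the vertical axis through camera and mirror centre, rad: 0 in mid-travel, growing counter-clockwise seen from above, stops at 1.3 either way. Light friction (stays where left). The reflected line leaves in the level direction that the fork faces: yaw of the stand plus this value.
- mirror: Round inspection mirror, 54 mm across, 120 mm above the bench over the camera. Origin at its centre, which stays put. +x is the normal of the reflecting face, looking forward and down, at rest 75 degrees below level. y is the level tilt axis. Pulling the ball back and down raises the normal, up to 0.8 rad; a spring (1 to 4 N at the ball) turns it back to rest when let go.
- ball (a point): Centre of the blue ball, 22 mm across, on the end of a 7 mm stalk out of the mirror's back: 85 mm from the mirror's centre along the mirror's -x, about 202 mm above the bench at rest. It is the handle that both swings and tilts the mirror. Pinched from above with pads closing along the mirror's y axis, it pivots between them as the mirror tilts.
- beam: The camera's line of sight after the mirror, drawn as a thin red line 300 mm long that touches nothing. Origin at the mirror's centre; +x along the line outwards. It is the true reflection of the vertical line up from the camera: in the vertical plane of the mirror's normal, turning twice as far as the mirror tilts. At rest it points forward, 60 degrees below level.
- vial: Bystander: amber glass vial with cap, 30 mm across, 62 mm tall, standing. Origin at the centre of its underside.
- bell_key: Bystander: nickel key, about 100 mm long, 10 mm high, lying flat. Origin under its middle.
- burnisher: Bystander: bronze burnisher with a dark wooden handle, about 150 mm long, 14 mm high, lying. Origin under its middle.
- clamp: Bystander: steel bench clamp with a red screw head, 70 mm long, 60 mm tall, standing. Origin under its middle.
Mind the look-alikes: they are no part of the job. Leave any grey look-alike of the turntable alone.

How it is judged:
On the way, in this order (a step that is already met when the one before it is completed fails the run):
1. the turntable is turned so that the dot faces the mirror, it is at rest and the knob is let go (y of mirror in the frame of platter between -0.08 and 0.08 m and x of mirror in the frame of platter above 0.1 m and angular speed of platter below 0.1 rad/s and contact force between the fingers and platter below 0.1 N), for 0.2 s.
2. the reflected sight line falls on the dot while the fingers hold the mirror's ball (y of mirror in the frame of platter between -0.08 and 0.08 m and x of mirror in the frame of platter above 0.1 m and y of dot in the frame of beam between -0.012 and 0.012 m and z of dot in the frame of beam between -0.012 and 0.012 m and x of dot in the frame of beam above 0.08 m and contact force between the fingers and mirror above 0.8 N and angular speed of mirror below 0.15 rad/s), for 0.3 s.
At the end, for the whole second after the job is handed in: The dot faces the mirror (mirror's centre within 80 mm either side of the turntable's +x line), the turntable is at rest, the reflected sight line passes within 12 mm of the dot's centre in each direction across the line, and the mirror is at rest and held there by the fingers (more than 0.8 N) (all of step 2 and angular speed of platter below 0.1 rad/s); the arm keeps its last pose, push and grip.
It fails at once if the amber vial was moved (more than 25 mm) or knocked over (distance of vial from where it was at the start of the episode above 0.025 m or angle between vial's own z axis and vertical above 0.5 rad).
It fails at once if the bell key was moved (more than 25 mm) or knocked over (distance of bell_key from where it was at the start of the episode above 0.025 m or angle between bell_key's own z axis and vertical above 0.5 rad).
It fails at once if the burnisher was moved (more than 25 mm) or knocked over (distance of burnisher from where it was at the start of the episode above 0.025 m or angle between burnisher's own z axis and vertical above 0.5 rad).
It fails at once if the bench clamp was moved (more than 25 mm) or knocked over (distance of clamp from where it was at the start of the episode above 0.025 m or angle between clamp's own z axis and vertical above 0.5 rad).
It also fails if it takes over 45 s, if anything falls off the work surface, if the arm or the gripper's body presses on something with over 40 N, if the wrist force passes 120 N, or if a joint passes its speed limit or range.

ROBOT

A 6-joint arm with a two-finger parallel gripper is mounted at the origin on the work surface. World frame = base frame: x ahead of the robot, y to its left, z up, the work surface at z = 0. Lengths are in m, angles in rad, forces in N, time in s.
With the tool pointing down it reaches from about 0.375 to 0.9 m from the base axis. Payload 3.1 kg.
Tool frame: the origin (TCP) lies midway between the tips of the shut fingers; the grasp point (between the pads) lies 19 mm behind it; x points along the fingers, z is the direction in which the jaws open and shut, and the axes are right-handed (so a half turn about x gives the same grasp; the last joint's range is limited). The gripper opens to 85 mm and grips with 20 to 120 N. Pads are 22 mm wide; open, the fingers measure 114 mm over their backs; the gripper's body (76 mm by 85 mm) begins 54 mm behind the grasp point. The pads swing forward as they close: fully open they stand 13 mm farther back than shut.
Start: joints at [-1.49, 0.527, 1.433, -0, 1.181, -0.178], TCP at [0.161, -0.604, 0.231] pointing down, gripper open.
Joint ranges: [-3.08, 3.08], [-0.75, 2.2], [0.22, 2.44], [-1.43, 4.57], [0, 2.65], [-2.85, 2.85]. Speed limits (rad/s): [2.79, 2.79, 3.14, 3.14, 3.14, 3.14].

INTERFACE

Orientations are given as a unit quaternion [x, y, z, w].
In Python, from station import status, snapshot, camera_params, ticket gives the robot as it stands.
- The arm moves only by the tool arm_command, never from a script. Its argument "series" is a list that holds one entry, the list of rows, each a list of 4 numbers: the shift along the tool's x, y, z in mm, then the turn about the tool's x in rad. A call has 1 to 10 rows; each row shifts and turns the commanded pose from where the row before left it, along the tool's axes as they then stand; what a row does not reach is not made up. A row lasts 1/10 s, in which the tool goes at most 50 mm and 8.59 degrees, less where a joint would pass 70% of its speed; a pose out of reach is approached as far as the arm can. A call is refused whole if a number of a shift passes 50 or a number of a turn 0.15, either way. A call with a gripper value outside its range is refused whole. "jaw" is the opening in per cent of the stroke, from 0 (shut) to 100 (fully open), set as the call begins (left out, the last holds). The fingers move at their own pace and stop on an object; "force" is the grip in N (left out, the last holds). Time passes only in rows, so rows that do not move let the fingers close. It gives the time, the measured TCP pose, the force and the opening at its end, in the units of the state.
- status.sense(): the state, without advancing time (a new reading comes with each control period).
- snapshot(name): name is "scene" or "top"; returns the picture (400x640x3 uint8, red, green, blue); there is no depth.
- camera_params(name): a dict with "fovy" (degrees; the focal length in pixels is half the picture's height over the tangent of half this angle, whatever the lens; pixels are square), "cx", "cy" (the principal point, pixels), "extrinsics" (4x4, takes a point from camera to world coordinates). Camera axes: x right, y down, z forward; pixel columns grow to the right and rows downward; lengths in m; the calibration is good to about 2 mm. A picture is of the moment at which its call begins. camera_params takes no time and is no camera call.
- ticket.sign_off(): hands the job in, once; it reports no verdict.
The state is a dict: "t": time; "q": joint angles; "qd": joint speeds; "tau": joint torques, N m; "tcp_pos": TCP position; "tool_rot": TCP orientation; "force": force on the tool from outside, world axes, zero at the start; "ft_torque": the same for the moment, N m; "finger_gap": opening from 0.0 (shut) to 1.0 (fully open).
Only numpy, scipy, OpenCV 4.12 (cv2) and the standard library are available. Lean on these libraries where they do the work, as an engineer would, in place of code of your own. Each camera call takes 0.05 s, during which the arm holds its last target. There are 200 camera calls.

## Working session

There is one attempt and no reset: what is moved stays moved. The work goes in short steps, Python scripts to look and compute and a tool call to move; the robot and the scene stay as the last step left them, time stands still between calls to the robot, and variables do not carry over. Pictures are saved under pics/ and viewed, about 8 in all and at most 12, crops included, and the job is handed in when it is done.

Besides the shell and the picture viewer there is one more tool, called as a command line: name --argument value ..., lists and objects as JSON in quotes. arm_command: Moves the arm, as the interface text tells. Its arguments: {"type":"object","properties":{"series":{"type":"array"},"jaw":{"type":"number"},"force":{"type":"number"}},"required":["series"]}

```bash
mkdir -p pics
cat > h.py <<'E'
import numpy as np, cv2
from station import status, snapshot, camera_params, ticket
def snap(n,f=None):
    im=snapshot(n)
    if f: cv2.imwrite('pics/'+f,im[:,:,::-1])
    return im
def cam(n):
    p=camera_params(n); return 200/np.tan(np.radians(p['fovy'])/2),p['cx'],p['cy'],np.array(p['extrinsics'])
def ray(n,u,v):
    f,cx,cy,E=cam(n); d=E[:3,:3]@np.array([(u-cx)/f,(v-cy)/f,1]); return E[:3,3],d/np.linalg.norm(d)
def onz(n,u,v,z):
    o,d=ray(n,u,v); return o+d*(z-o[2])/d[2]
def tri(a,b):
    (o1,d1),(o2,d2)=a,b
    s=np.linalg.lstsq(np.c_[d1,-d2],o2-o1,rcond=None)[0]
    p,q=o1+s[0]*d1,o2+s[1]*d2
    return (p+q)/2,np.linalg.norm(p-q)
def proj(n,P):
    f,cx,cy,E=cam(n); c=E[:3,:3].T@(np.array(P)-E[:3,3]); return f*c[0]/c[2]+cx,f*c[1]/c[2]+cy
E
python3 - <<'E'
from h import *
for n in('scene','top'):
    snap(n,n+'0.png'); f,cx,cy,E=cam(n); print(n,f,cx,cy,E.round(3).tolist())
print(status.sense())
E
```

```text
scene 458.92656984960576 316.95235250385497 199.57404807268577 [[0.854, 0.276, -0.442, 1.078], [0.521, -0.484, 0.703, -0.861], [-0.019, -0.83, -0.557, 0.864], [0.0, 0.0, 0.0, 1.0]]
top 445.0216011870682 325.96105519171635 191.36958044820966 [[-0.006, -0.999, 0.054, 0.427], [-1.0, 0.006, -0.017, 0.053], [0.016, -0.054, -0.998, 1.392], [0.0, 0.0, 0.0, 1.0]]
{'t': 0.1, 'q': array([-1.48950805e+00,  5.28377330e-01,  1.43376480e+00,  9.54672857e-06,
        1.18136995e+00, -1.78517962e-01]), 'qd': array([ 0.00017664, -0.00208592, -0.00440167, -0.00082191, -0.00150859,
       -0.00107884]), 'tau': array([-4.30051550e-04, -4.43305492e+01, -1.78585625e+01, -2.95522004e-04,
        3.87198743e-03,  1.67212910e-06]), 'tcp_pos': array([ 0.16052666, -0.60338299,  0.2304319 ]), 'tool_rot': array([ 0.43152371,  0.56100888, -0.4305143 ,  0.56010156]), 'force': array([-0.4180097 ,  0.44556497,  0.13123765]), 'ft_torque': array([ 0.02352278, -0.01953065, -0.01632827]), 'finger_gap': 1.0009184902991195}
```

View pics/scene0.png

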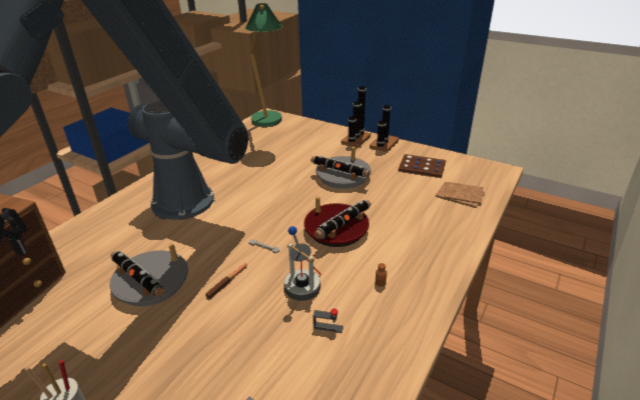

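View pics/top0.png

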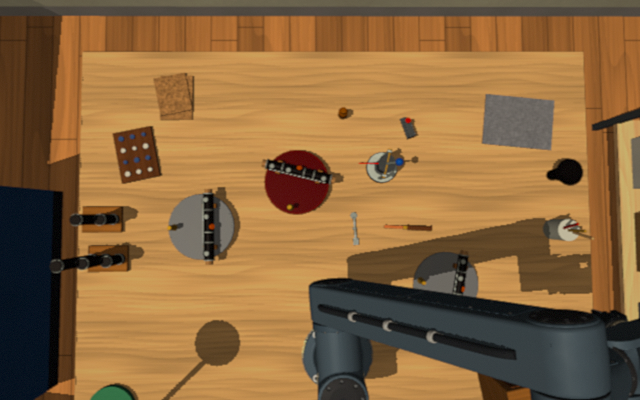

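The scene view shows the red turntable at (337,222), with its knob at (318,205) and its dot near (347,217). The mirror stand is at (302,285) and the blue ball at (292,230). In the top view these are the red disc (298,182), knob (291,207) and ball (399,162). The grey turntables at scene (150,277) and (343,172) are the look-alikes. I'll measure by colour and confirm in one crop.

```bash
cat >> h.py <<'E'
def blobs(im,lo,hi,win):
    x0,y0,x1,y1=win
    m=cv2.inRange(cv2.cvtColor(im[y0:y1,x0:x1],cv2.COLOR_RGB2HSV),lo,hi)
    n,l,s,c=cv2.connectedComponentsWithStats(m)
    return sorted([(int(s[i,4]),(c[i]+[x0,y0]).round(1).tolist()) for i in range(1,n) if s[i,4]>2],reverse=True)[:4]
E
python3 - <<'E'
from h import *
T=snap('top');S=snap('scene')
W={'top':(250,130,440,230),'scene':(260,180,380,320)}
for n,im in(('top',T),('scene',S)):
    w=W[n]
    print(n,'blue',blobs(im,(105,120,60),(125,255,255),w))
    print(n,'dot',blobs(im,(5,200,150),(14,255,255),w))
    print(n,'brass',blobs(im,(17,120,90),(28,255,255),w))
    m=cv2.inRange(cv2.cvtColor(im,cv2.COLOR_RGB2HSV),(0,180,30),(5,255,140))|cv2.inRange(cv2.cvtColor(im,cv2.COLOR_RGB2HSV),(174,180,30),(180,255,140))
    w0=w; k=np.zeros_like(m);k[w[1]:w[3],w[0]:w[2]]=m[w[1]:w[3],w[0]:w[2]]
    cs=max(cv2.findContours(k,0,2)[0],key=cv2.contourArea); h=cv2.convexHull(cs); e=cv2.fitEllipse(h);print('red',e,onz(n,*e[0],.03))
a=cv2.resize(T[130:230,250:440],None,fx=4,fy=4,interpolation=2)
b=cv2.resize(S[185:310,260:400],None,fx=4,fy=4,interpolation=2)[:, :]
cv2.imwrite('pics/cA.png',a[:,:,::-1]);cv2.imwrite('pics/cB.png',b[:,:,::-1])
E
```

```text
top blue [(41, [399.0, 161.2])]
top dot [(7, [363.0, 163.0]), (7, [299.0, 167.3])]
top brass [(3206, [347.9, 146.3]), (1021, [294.9, 213.4]), (933, [407.0, 208.8]), (243, [411.2, 174.7])]
red ((296.2154846191406, 183.12564086914062), (59.60059356689453, 62.40913391113281), 103.30070495605469) [0.52575085 0.1212389  0.03      ]
scene blue [(39, [292.1, 230.0])]
scene dot [(17, [346.4, 216.9])]
scene brass [(43, [317.2, 204.3]), (15, [304.3, 254.3]), (14, [293.8, 247.6]), (8, [311.8, 259.6])]
red ((335.98974609375, 223.81207275390625), (39.90217208862305, 63.376220703125), 90.6128921508789) [0.53513666 0.10781834 0.03      ]
```

View pics/cA.png

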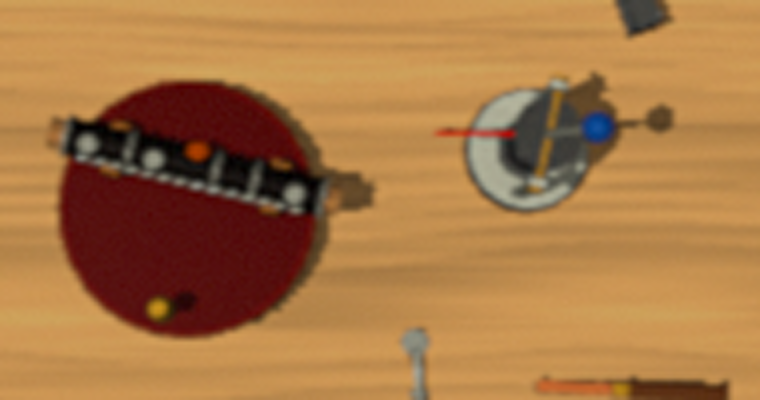

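View pics/cB.png

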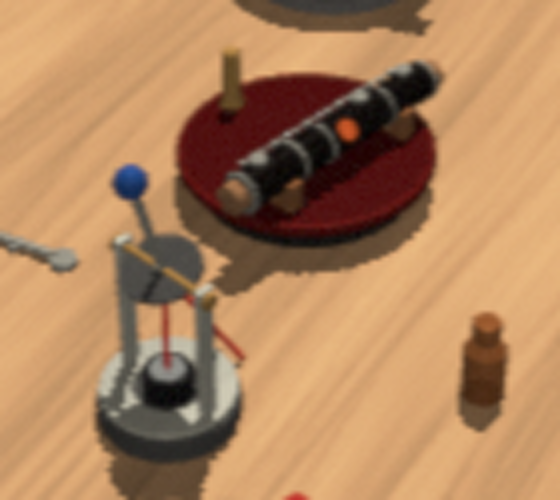

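Run:
```python
from h import *
A=lambda x,y:(x/4+250-.375,y/4+130-.375)
B=lambda x,y:(x/4+260-.375,y/4+185-.375)
r=lambda a:a.round(4)
C=onz('top',*A(189,208.5),.032); print('platter',r(C), 'rad',onz('top',*A(318,208.5),.032)-C)
print('platter scene',r(onz('scene',*B(306,153),.032)))
K=onz('top',*A(158,308),.082);print('knob top',r(K),np.linalg.norm((K-C)[:2]), 'scene',r(onz('scene',*B(231,53),.082)))
D=onz('top',299,167.3,.068);D2=onz('scene',346.4,216.9,.068);print('dot',r(D),r(D2),np.linalg.norm((D-C)[:2]))
print('tip mid',r(onz('top',*A(545,135.5),.127)),'scene',r(onz('scene',*B(165,268),.123)))
a,b=onz('top',*A(559,84),.127),onz('top',*A(531,187),.127);print('tips',r(a),r(b),np.linalg.norm(a-b))
print('foot',r(onz('top',*A(528,150),.015)))
print('ball',[r(x) if np.ndim(x) else x for x in tri(ray('top',399,161.2),ray('scene',292.1,230))])
for n in('vial','x'):pass
print('vial',r(onz('top',343,113,.06)),'clamp',r(onz('top',408,127,.05)))
```

```text
platter [0.5298 0.1191 0.032 ] rad [-0.0005136 -0.0987119  0.       ]
platter scene [0.5345 0.1098 0.032 ]
knob top [0.4529 0.1396 0.082 ] 0.07964125787997918 scene [0.4542 0.1344 0.082 ]
dot [0.5703 0.1109 0.068 ] [0.5698 0.1084 0.068 ] 0.04129782892247545
tip mid [ 0.5736 -0.1401  0.127 ] scene [ 0.5765 -0.1437  0.123 ]
tips [ 0.6107 -0.1507  0.127 ] [ 0.5367 -0.1296  0.127 ] 0.0769074238700803
foot [ 0.5754 -0.1438  0.015 ]
ball [array([ 0.5702, -0.1647,  0.2023]), np.float64(0.0017621559857834029)]
vial [ 0.7356 -0.0224  0.06  ] clamp [ 0.6942 -0.2211  0.05  ]
```

```bash
cat >> h.py <<'E'
from scipy.spatial.transform import Rotation as Ro
def delta(P):
    s=status.sense(); R=Ro.from_quat(s['tool_rot']).as_matrix()
    return (R.T@(np.array(P)-s['tcp_pos'])*1000).round(1)
def st():
    s=status.sense(); R=Ro.from_quat(s['tool_rot']).as_matrix()
    print('t',s['t'],'tcp',s['tcp_pos'].round(4),'z ax',R[:,2].round(3),'x ax',R[:,0].round(3),'q',s['q'].round(2),'F',s['force'].round(1),'gap',round(s['finger_gap'],3))
E
python3 - <<'E'
from h import *
st(); print(Ro.from_quat(status.sense()['tool_rot']).as_matrix().round(3)); print(delta([.42,-.25,.2]),delta([.4535,.137,.12]))
E
```

```text
t 0.2 tcp [ 0.1606 -0.6036  0.2307] z ax [ 0.257 -0.966 -0.001] x ax [-0.     0.001 -1.   ] q [-1.49  0.53  1.43  0.    1.18 -0.18] F [-0.  -0.2  0.8] gap 1.0
[[-0.     0.966  0.257]
 [ 0.001  0.257 -0.966]
 [-1.     0.    -0.001]]
[  31.1  341.6 -275. ] [ 111.6  473.3 -640.3]
```

arm_command --series '[[[3,34,-27.5,0],[3,34,-27.5,0],[3,34,-27.5,0],[3,34,-27.5,0],[3,34,-27.5,0],[3,34,-27.5,0],[3,34,-27.5,0],[3,34,-27.5,0],[3,34,-27.5,0],[3,34,-27.5,0]]]' --jaw 100 --force 25

```text
t: 1.2
tcp_pos: [0.4193, -0.2494, 0.2013]
tool_rot: [0.431, 0.56, -0.431, 0.561]
force: [-0.4, 0.0, 0.1]
finger_gap: 1.0
```

arm_command --series '[[[0,13,-37,0],[0,13,-37,0],[0,13,-37,0],[0,13,-37,0],[0,13,-37,0],[0,13,-37,0],[0,13,-37,0],[0,13,-37,0],[0,13,-37,0],[0,13,-37,0]]]'

```text
t: 2.2
tcp_pos: [0.4491, 0.1417, 0.2014]
tool_rot: [0.431, 0.56, -0.431, 0.561]
force: [0.3, 0.3, -0.2]
finger_gap: 1.001
```

arm_command --series '[[[0,0,0,-0.14],[0,0,0,-0.14],[0,0,0,-0.14],[0,0,0,-0.14],[0,0,0,-0.14],[0,0,0,-0.14],[0,0,0,-0.14],[0,0,0,-0.14],[0,0,0,-0.14],[0,0,0,-0.14]]]'

```text
t: 3.2
tcp_pos: [0.4491, 0.1401, 0.2013]
tool_rot: [-0.034, 0.706, 0.034, 0.706]
force: [-0.5, 0.0, 0.4]
finger_gap: 0.998
```

arm_command --series '[[[0,0,0,-0.14],[0,0,0,-0.14],[0,0,0,-0.14],[0,0,0,-0.14],[0,0,0,-0.14],[0,0,0,-0.14],[0,0,0,-0.14],[0,0,0,-0.14],[0,0,0,-0.13],[0,0,0,0]]]'

```text
t: 4.2
tcp_pos: [0.4491, 0.1401, 0.2013]
tool_rot: [-0.439, 0.555, 0.439, 0.554]
force: [0.3, 0.4, 0.2]
finger_gap: 0.998
```

Run:
```python
from h import *
st(); print(delta([.4535,.137,.12]),delta([.4535,.137,.045]))
snap('top','top1.png')
```

```text
t 4.2 tcp [0.4491 0.1401 0.2013] z ax [ 0.23   0.973 -0.   ] x ax [-0. -0. -1.] q [ 0.06  0.37  1.84 -0.    0.93 -1.27] F [0.3 0.4 0.2] gap 0.998
[81.3 -5.  -2. ] [156.3  -5.   -2. ]
```

arm_command --series '[[[20,-5,-2,0],[30,0,0,0],[30,0,0,0],[30,0,0,0],[30,0,0,0],[14,0,0,0],[0,0,0,0],[0,0,0,0]]]'

```text
t: 5.05
tcp_pos: [0.4537, 0.137, 0.0474]
tool_rot: [-0.438, 0.555, 0.438, 0.555]
force: [0.7, 0.4, -0.1]
finger_gap: 1.008
```

arm_command --series '[[[0,0,0,0],[0,0,0,0],[0,0,0,0],[0,0,0,0],[0,0,0,0],[0,0,0,0],[0,0,0,0]]]' --jaw 0 --force 25

```text
t: 5.75
tcp_pos: [0.4538, 0.1371, 0.0478]
tool_rot: [-0.439, 0.554, 0.439, 0.555]
force: [-0.1, 0.8, 6.1]
finger_gap: 0.164
```

Run:
```python
from h import *
st(); print(status.sense()['ft_torque'].round(2))
im=snap('scene');cv2.imwrite('pics/s1.png',cv2.resize(im[150:320,240:400],None,fx=3.5,fy=3.5)[:,:,::-1])
```

```text
t 5.75 tcp [0.4538 0.1371 0.0478] z ax [0.23  0.973 0.   ] x ax [ 0.001  0.    -1.   ] q [ 0.06  0.66  1.95  0.    0.53 -1.28] F [-0.1  0.8  6.1] gap 0.164
[0.05 0.1  0.01]
```

View pics/s1.png

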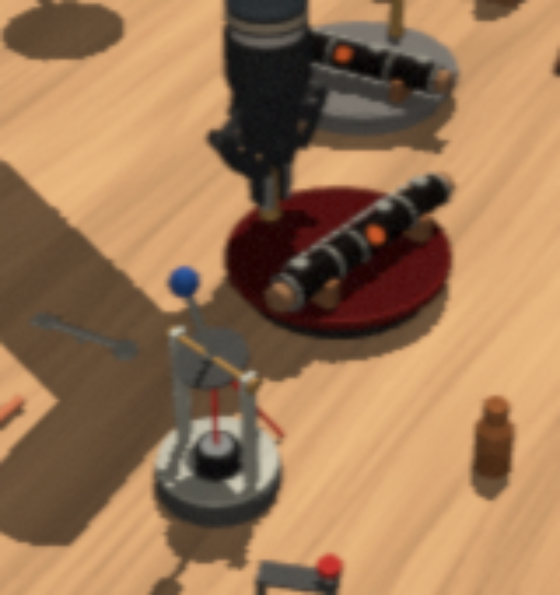

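The post is pinched: opening 0.164 is about 14 mm, and the fingers stand over the brass post at crop (270,200). I'll turn it clockwise 1.16 rad along the arc.

arm_command --series '[[[0,-0.1,4,0.05],[0,-0.4,8,0.1],[0,-0.4,8,0.1],[0,-0.4,8,0.1],[0,-0.4,8,0.1],[0,0,0,0]]]'

```text
t: 6.4
tcp_pos: [0.4688, 0.1699, 0.0478]
tool_rot: [-0.303, 0.639, 0.304, 0.638]
force: [-2.4, 1.1, 8.9]
finger_gap: 0.168
```

Run:
```python
from h import *
st()
```

```text
t 6.4 tcp [0.4688 0.1699 0.0478] z ax [ 0.632  0.775 -0.   ] x ax [-0.001  0.    -1.   ] q [ 0.12  0.67  1.89  0.    0.58 -0.77] F [-2.4  1.1  8.9] gap 0.168
```

Forces are low and it tracks well, so I'll continue with the remaining 0.72 rad.

arm_command --series '[[[0,-0.4,8,0.1],[0,-0.4,8,0.1],[0,-0.4,8,0.1],[0,-0.4,8,0.1],[0,-0.4,8,0.1],[0,-0.4,8,0.1],[0,-0.2,5,0.065],[0,-0.1,4,0.05],[0,0,0,0],[0,0,0,0]]]'

```text
t: 7.4
tcp_pos: [0.5163, 0.1985, 0.0478]
tool_rot: [-0.06, 0.705, 0.061, 0.704]
force: [-3.2, 3.9, 7.0]
finger_gap: 0.167
```

arm_command --series '[[[0,0,0,0],[0,0,0,0],[0,0,0,0],[0,0,0,0],[0,0,0,0],[0,0,0,0],[0,0,0,0]]]' --jaw 100

```text
t: 8.1
tcp_pos: [0.5174, 0.1974, 0.0473]
tool_rot: [-0.061, 0.704, 0.061, 0.704]
force: [0.0, 0.4, -0.4]
finger_gap: 0.996
```

arm_command --series '[[[-20,0,0,0],[-40,0,0,0],[-40,0,0,0],[-40,0,0,0],[-40,0,0,0],[-40,0,0,0],[0,0,0,0],[0,0,0,0]]]'

```text
t: 8.9
tcp_pos: [0.5176, 0.1975, 0.2683]
tool_rot: [-0.061, 0.704, 0.062, 0.705]
force: [-0.5, 0.3, -0.4]
finger_gap: 1.001
```

Run:
```python
from h import *
st()
T=snap('top');S=snap('scene')
print(blobs(T,(5,200,150),(14,255,255),W:=(250,130,440,230)),blobs(S,(5,200,150),(14,255,255),(260,180,380,320)))
print(blobs(T,(105,120,60),(125,255,255),W),blobs(S,(105,120,60),(125,255,255),(260,180,380,320)))
a=cv2.resize(T[130:230,250:440],None,fx=4,fy=4,interpolation=2)
b=cv2.resize(S[150:320,240:400],None,fx=4,fy=4,interpolation=2)
o=np.zeros((600,800,3),np.uint8)
cv2.imwrite('pics/t2.png',a[:,:,::-1]);cv2.imwrite('pics/s2.png',b[:600,:,::-1])
```

```text
t 8.9 tcp [0.5176 0.1975 0.2683] z ax [0.985 0.173 0.002] x ax [ 0.002  0.    -1.   ] q [ 0.16  0.39  1.57 -0.    1.18 -0.01] F [-0.5  0.3 -0.4] gap 1.001
[] []
[(40, [399.0, 161.3])] [(39, [292.1, 230.0])]
```

View pics/s2.png

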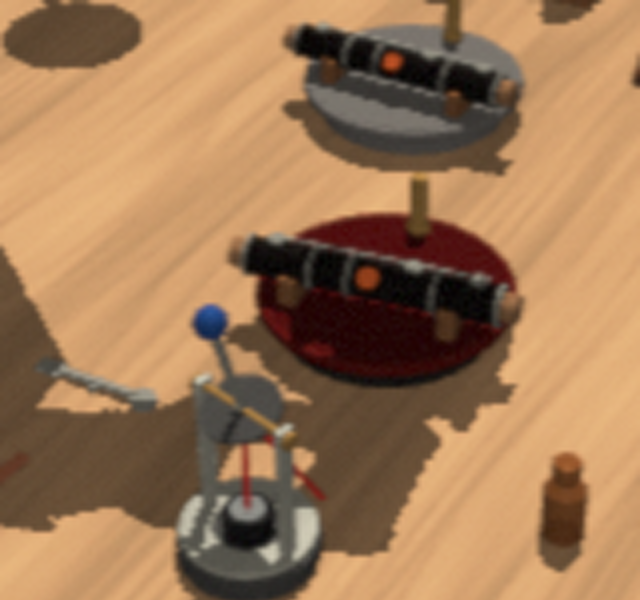

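The dot now faces the mirror, at crop (367,278), which is scene px (331.4,219.1). The knob is free and the bystanders are untouched. Next I'll go above the ball with the jaw along the mirror's y axis (yaw about -0.27).

arm_command --series '[[[0,-36.6,-1.1,0],[0,-36.6,-1.1,0],[0,-36.6,-1.1,0],[0,-36.6,-1.1,0],[0,-36.6,-1.1,0],[0,-36.6,-1.1,0],[0,-36.6,-1.1,0],[0,-36.6,-1.1,0],[0,-36.6,-1.1,0],[0,-36.6,-1.1,0]]]'

```text
t: 10.0
tcp_pos: [0.5689, -0.166, 0.2648]
tool_rot: [-0.06, 0.706, 0.062, 0.703]
force: [0.0, 0.3, 0.1]
finger_gap: 0.998
```

arm_command --series '[[[0,0,0,0.1],[0,0,0,0.12],[0,0,0,0.12],[0,0,0,0.1],[0,0,0,0]]]'

```text
t: 10.5
tcp_pos: [0.5689, -0.1646, 0.265]
tool_rot: [0.094, 0.702, -0.093, 0.699]
force: [-0.4, -1.4, 0.8]
finger_gap: 1.001
```

Run:
```python
from h import *
st(); print(delta([.570,-.165,.183]))
print('dot',onz('scene',331.4,219.1,.068))
a=cv2.imread('pics/t2.png'); 
T=snap('top');S=snap('scene')
print(blobs(S,(105,120,60),(125,255,255),(260,180,380,320)))
```

```text
t 10.5 tcp [ 0.5689 -0.1646  0.265 ] z ax [ 0.965 -0.263 -0.005] x ax [-0.004  0.002 -1.   ] q [-0.47  0.45  1.47 -0.    1.22 -0.2 ] F [-0.4 -1.4  0.8] gap 1.001
[82.  -0.2  1.5]
dot [0.53698088 0.07693733 0.068     ]
[(39, [292.1, 230.0])]
```

View pics/t2.png

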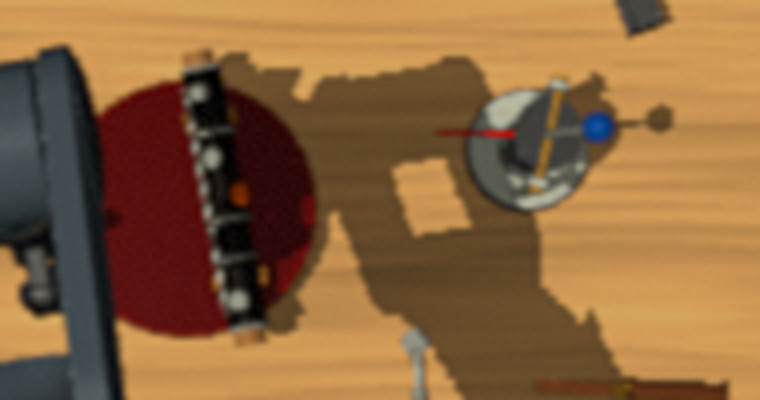

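Run:
```python
from h import *
p=onz('top',358.9,162.4,.0); M=np.array([.576,-.143,.12]); d=p-M; print(p,np.arctan2(d[1],d[0]),np.hypot(*d[:2]))
print('dot top',onz('top',309.6,178.1,.068))
p=onz('scene',240+325/4,150+498/4,.0);d=p-M;print(p,np.arctan2(d[1],d[0]),np.hypot(*d[:2]))
```

```text
[ 0.59227908 -0.07449419  0.        ] 1.3374928817804501 0.07041345287679854
dot top [0.53779419 0.07941504 0.068     ]
[ 5.93421466e-01 -7.68467273e-02 -1.11022302e-16] 1.3132929295349187 0.06840879311094634
```

The beam's end on the bench gives fork yaw 1.32 and a level length of 69 mm, which is as expected. Now I'll go down and pinch the ball.

arm_command --series '[[[10,0,1.5,0.03],[20,0,0,0],[20,0,0,0],[20,0,0,0],[12,0,0,0],[0,0,0,0],[0,0,0,0]]]'

```text
t: 11.3
tcp_pos: [0.5717, -0.1654, 0.1854]
tool_rot: [0.104, 0.699, -0.104, 0.699]
force: [0.4, -0.6, -0.0]
finger_gap: 0.998
```

arm_command --series '[[[0,0,0,0],[0,0,0,0],[0,0,0,0],[0,0,0,0],[0,0,0,0],[0,0,0,0],[0,0,0,0]]]' --jaw 0 --force 25

```text
t: 12.0
tcp_pos: [0.571, -0.1654, 0.1858]
tool_rot: [0.104, 0.7, -0.104, 0.699]
force: [-2.9, 0.0, 5.8]
finger_gap: 0.236
```

Run:
```python
from h import *
st()
M=np.array([.576,-.143,.12]);D=np.array([.537,.078,.068])
v=D-M; phi=np.arctan2(v[1],v[0]); el=-np.arctan2(v[2],np.hypot(*v[:2])); a=(np.pi/2+el)/2
for a_ in (a,):
    B=M+.085*np.array([-np.cos(a_)*np.cos(phi),-np.cos(a_)*np.sin(phi),np.sin(a_)])
    print('phi',phi,'normal below',np.degrees(a),'ball',B,'delta tool',delta(B-[0,0,.019]))
```

```text
t 12.0 tcp [ 0.571  -0.1654  0.1858] z ax [ 0.957 -0.291 -0.001] x ax [-0.001 -0.    -1.   ] q [-0.47  0.54  1.56 -0.    1.04 -0.17] F [-2.9  0.   5.8] gap 0.236
phi 1.745468525803136 normal below 51.522994207036376 ball [ 0.58519099 -0.19508229  0.18654292] delta tool [ 18.3 -24.2  22.2]
```

Run:
```python
from h import *
def ball(phi,a): return 85*np.array([-np.cos(a)*np.cos(phi),-np.cos(a)*np.sin(phi),np.sin(a)])
ps=np.linspace(1.30,1.745,11); as_=np.radians(np.linspace(75,51.5,11)); ty=np.linspace(-.295,.155,11)
for i in range(10):
    d=ball(ps[i+1],as_[i+1])-ball(ps[i],as_[i]); y=ty[i]; z=np.array([np.cos(y),np.sin(y),0]);x=np.array([0,0,-1]);yy=np.cross(z,x)
    print(np.round([d@x,d@yy,d@z],1).tolist())
```

```text
[1.0, -3.3, 1.2]
[1.1, -3.2, 1.4]
[1.2, -3.2, 1.5]
[1.4, -3.1, 1.6]
[1.5, -3.1, 1.8]
[1.6, -3.0, 1.9]
[1.8, -2.9, 2.0]
[1.9, -2.8, 2.2]
[2.0, -2.8, 2.3]
[2.1, -2.7, 2.4]
```

arm_command --series '[[[1.0,-3.3,1.2,-0.045],[1.1,-3.2,1.4,-0.045],[1.2,-3.2,1.5,-0.045],[1.4,-3.1,1.6,-0.045],[1.5,-3.1,1.8,-0.045],[1.6,-3.0,1.9,-0.045],[1.8,-2.9,2.0,-0.045],[1.9,-2.8,2.2,-0.045],[2.0,-2.8,2.3,-0.045],[2.1,-2.7,2.4,-0.045]]]'

```text
t: 13.0
tcp_pos: [0.587, -0.1958, 0.1699]
tool_rot: [-0.054, 0.705, 0.055, 0.705]
force: [-0.3, 1.8, 3.5]
finger_gap: 0.236
```

arm_command --series '[[[0,0,0,0],[0,0,0,0],[0,0,0,0]]]'

```text
t: 13.3
tcp_pos: [0.5869, -0.1958, 0.1699]
tool_rot: [-0.054, 0.705, 0.054, 0.705]
force: [0.7, 1.5, 4.1]
finger_gap: 0.233
```

Run:
```python
from h import *
st()
S=snap('scene');T=snap('top')
cv2.imwrite('pics/s3.png',cv2.resize(S[170:310,260:400],None,fx=4,fy=4,interpolation=2)[:,:,::-1])
cv2.imwrite('pics/t3.png',cv2.resize(T[120:220,250:440],None,fx=4,fy=4,interpolation=2)[:,:,::-1])
```

```text
t 13.3 tcp [ 0.5869 -0.1958  0.1699] z ax [0.988 0.153 0.001] x ax [ 0.001  0.001 -1.   ] q [-0.5   0.59  1.51  0.    1.04 -0.66] F [0.7 1.5 4.1] gap 0.233
```

View pics/s3.png

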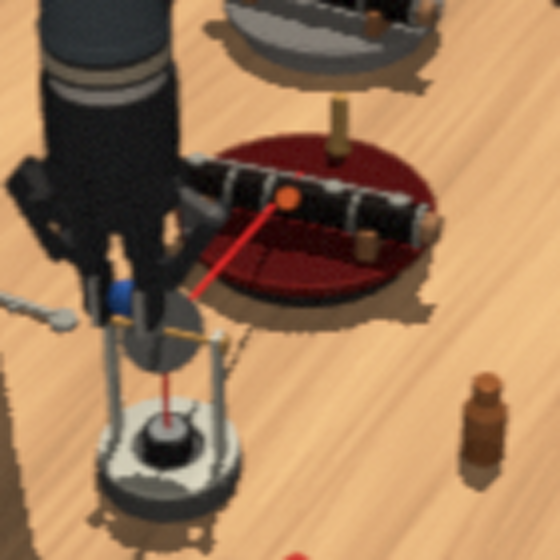

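View pics/t3.png

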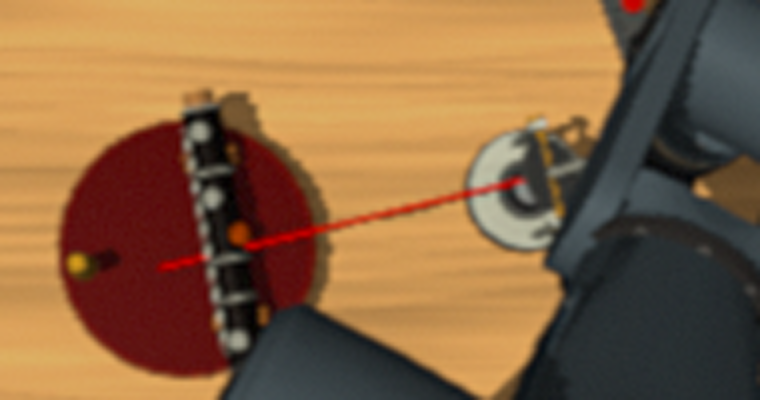

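The scene crop shows the beam running from (193,297) to the dot at (287,198). The top crop shows it passing about 14 px (roughly 10 mm) to the -x side of the dot at (240,233) and ending at (163,267). I'll work out the true line.

Run:
```python
from h import *
M=np.array([.576,-.143,.12])
A=lambda x,y:(x/4+250-.375,y/4+120-.375)
B=lambda x,y:(x/4+260-.375,y/4+170-.375)
o,d=ray('top',*A(163,267)); b=d@(o-M); c=(o-M)@(o-M)-.09; 
r=b*b-c; print('disc',r)
for s in(-1,1):
    P=o+d*(-b+s*np.sqrt(max(r,0))); e=P-M; print('end',P,'yaw',np.arctan2(e[1],e[0]),'elev',np.degrees(np.arcsin(e[2]/.3)))
nt=np.cross(ray('top',*A(517,182))[1],ray('top',*A(240,248))[1])
ns=np.cross(ray('scene',*B(193,297))[1],ray('scene',*B(275,212))[1])
e=np.cross(nt,ns);e/=np.linalg.norm(e);e*=np.sign(e[1]);print('planes: yaw',np.arctan2(e[1],e[0]),'elev',np.degrees(np.arcsin(e[2])))
# line point nearest M
Ot=cam('top')[3][:3,3];Os=cam('scene')[3][:3,3]
p=np.linalg.lstsq(np.array([nt,ns,e]),np.array([nt@Ot,ns@Os,e@M]),rcond=None)[0];print('line near M',p)
D=tri(ray('top',*A(240,233)),ray('scene',*B(287,198)));print('dot',D)
s=(D[0]-p)@e; print('off at dot',(D[0]-p-s*e).round(4))
print(proj('scene',M+.221*np.array([np.cos(1.745),np.sin(1.745),-.235])))
```

```text
disc 0.009399788928764252
end [0.50276919 0.12647526 0.22963727] yaw 1.8361416680585079 elev 21.435744208936736
end [0.51544131 0.13872002 0.0365346 ] yaw 1.7825347760309478 elev -16.153877611698498
planes: yaw 1.7766622152444174 elev -16.682866117508762
line near M [ 0.57476788 -0.14268022  0.12188492]
dot (array([0.53743291, 0.07862964, 0.06716276]), np.float64(0.002633604497466475))
off at dot [0.0078 0.0051 0.0115]
(np.float64(331.22265098329467), np.float64(219.55590278102167))
```

The beam sits at yaw 1.779 and 16.4° below level. It should be at about 1.738 and 13.3°. I'll correct this at the ball: 1.4 mm down, 1.8 mm back and -2 mm along the jaw axis.

arm_command --series '[[[0.7,-0.9,-1.0,0],[0.7,-0.9,-1.0,0],[0,0,0,0],[0,0,0,0],[0,0,0,0]]]'

```text
t: 13.9
tcp_pos: [0.585, -0.1984, 0.1684]
tool_rot: [-0.054, 0.705, 0.054, 0.705]
force: [1.6, 2.7, 3.3]
finger_gap: 0.232
```

Run:
```python
from h import *
st()
S=snap('scene');T=snap('top')
a=cv2.resize(S[185:260,290:390],None,fx=6,fy=6,interpolation=2)[:,:,::-1]
b=cv2.resize(T[150:200,270:390],None,fx=5,fy=5,interpolation=2)[:,:,::-1]
cv2.imwrite('pics/c4.png',a); cv2.imwrite('pics/d4.png',b)
```

```text
t 13.9 tcp [ 0.585  -0.1984  0.1684] z ax [0.988 0.153 0.   ] x ax [ 0. -0. -1.] q [-0.51  0.59  1.51  0.    1.04 -0.66] F [1.6 2.7 3.3] gap 0.232
```

View pics/c4.png

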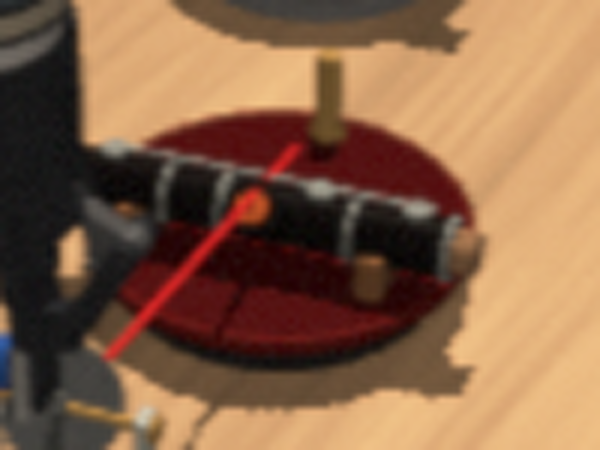

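View pics/d4.png

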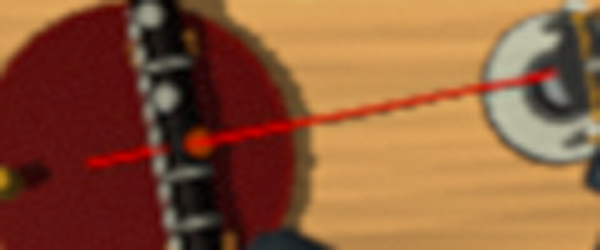

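Both views now show the beam entering the clarinet at the dot: scene crop (247,203) against dot (254,208), and the top crop at the dot (200,144). I'll compute the miss distance.

Run:
```python
from h import *
M=np.array([.5755,-.143,.12])
A=lambda x,y:(x/5+270-.4,y/5+150-.4)
B=lambda x,y:(x/6+290-.42,y/6+185-.42)
nt=np.cross(ray('top',*A(550,74))[1],ray('top',*A(90,163))[1])
ns=np.cross(ray('scene',*B(112,354))[1],ray('scene',*B(298,148))[1])
e=np.cross(nt,ns);e/=np.linalg.norm(e);e*=np.sign(e[1]);print('yaw',np.arctan2(e[1],e[0]),'elev',np.degrees(np.arcsin(e[2])))
Ot=cam('top')[3][:3,3];Os=cam('scene')[3][:3,3]
p=np.linalg.lstsq(np.array([nt,ns,e]),np.array([nt@Ot,ns@Os,e@M]),rcond=None)[0];print('near M',p)
for D in (tri(ray('top',*A(199,143)),ray('scene',*B(254,208)))[0],np.array([.537,.078,.068])):
    s=(D-p)@e; o=D-p-s*e; h=np.array([-e[1],e[0],0]);h/=np.linalg.norm(h); print(D,'y',o@h,'z',o@np.cross(e,h))
```

```text
yaw 1.7392295509377402 elev -11.923024096674567
near M [ 0.57555014 -0.14274891  0.1211325 ]
[0.53740422 0.07987536 0.06579106] y 0.0002858229119276939 z -0.007483661184631247
[0.537 0.078 0.068] y 0.0009987072191731698 z -0.00569033993824445
```

The line is right laterally and about 6 mm high, so I'll back the tilt off slightly.

arm_command --series '[[[-0.6,0.7,0,0],[0,0,0,0],[0,0,0,0],[0,0,0,0],[0,0,0,0],[0,0,0,0],[0,0,0,0],[0,0,0,0]]]'

```text
t: 14.8
tcp_pos: [0.5848, -0.1977, 0.1689]
tool_rot: [-0.054, 0.705, 0.054, 0.705]
force: [1.8, 2.5, 3.3]
finger_gap: 0.233
```

Run:
```python
from h import *
st()
S=snap('scene')
cv2.imwrite('pics/c5.png',cv2.resize(S[185:260,290:390],None,fx=6,fy=6,interpolation=2)[:,:,::-1])
```

```text
t 14.8 tcp [ 0.5848 -0.1977  0.1689] z ax [0.988 0.153 0.   ] x ax [ 0. -0. -1.] q [-0.51  0.59  1.51 -0.    1.04 -0.66] F [1.8 2.5 3.3] gap 0.233
```

View pics/c5.png

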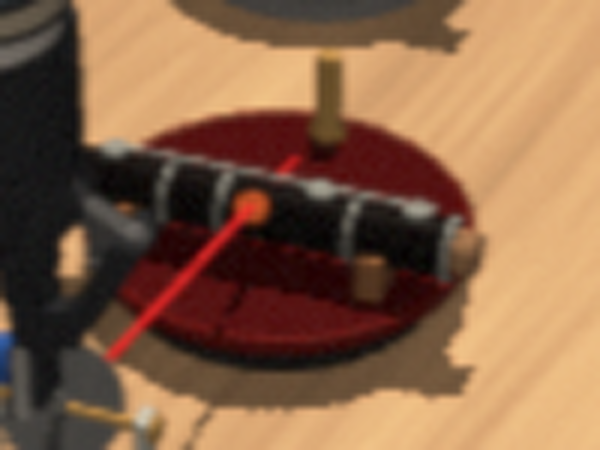

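The beam now runs into the dot's centre at crop (253,208), and the ball is firmly held. I'm handing in.

```bash
python3 -c "
from h import *
ticket.sign_off(); st()"
```

```text
the job is handed in; nothing more can be done
the job is handed in; nothing more can be done
```

The job is handed in at about 15 s of the 45 s allowed, with the gripper still holding the ball; the sign-off reports no verdict.

- **Turntable:** I pinched the brass knob, turned the red turntable about 1.16 rad clockwise until the dot faced the mirror, then let go and lifted clear.
- **Mirror:** I pinched the blue ball, then swung the fork about 0.44 rad and tilted the mirror about 23°. Two small corrections followed.
- **Sight line:** Before the last correction, the two views put the line within 1 mm of the dot's centre sideways and 6–7 mm high. I lowered it by an estimated 5 mm. The last scene picture shows it entering the dot's centre, but I did not recalculate the miss after that.
- **Hold:** The ball was held at opening 0.23, about 20 mm, with about 4.5 N on the wrist. I did not measure the finger contact force itself.
- **Disagreements:** My first aim at the dot missed by about 15 mm, which the corrections fixed. The two cameras differed by 2–3 mm when locating points.
- **Bystanders:** No contact was seen with the vial, bell key, burnisher or clamp, but I did not measure their positions again at the end.

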